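# Sweep the walnut shells off the pastry slab

## Robot

A 6-joint arm with a two-finger parallel gripper is mounted at the origin on the work surface. World frame = base frame: x ahead of the robot, y to its left, z up, the work surface at z = 0. Lengths are in m, angles in rad, forces in N, time in s.
With the tool pointing down it reaches from about 0.35 to 0.975 m from the base axis. Payload 7.1 kg.
Tool frame: the origin (TCP) lies midway between the tips of the shut fingers; the grasp point (between the pads) lies 19 mm behind it (ctrl.pinch_z is the distance from the TCP to the grasp point, in m); z points along the fingers, y is the line along which they close (so a half turn about z gives the same grasp; the last joint's range is limited). The gripper opens to 88 mm and grips with 3 to 60 N. Pads are 20 mm wide; open, the fingers measure 115 mm over their backs; the gripper's body (75 mm by 178 mm) begins 61 mm behind the grasp point.
Start: joints at [1.197, 0.423, 1.63, -0, 1.089, -0.019], TCP at [0.217, 0.586, 0.223] pointing down, gripper open.
Joint ranges: [-3, 3], [-0.9, 2.11], [0.09, 2.58], [-1.31, 4.45], [0.11, 2.69], [-2.54, 2.54]. Speed limits (rad/s): [2.39, 2.39, 3.01, 3.14, 3.14, 3.14].

## Interface

Orientations are given as a unit quaternion [w, x, y, z].
In Python, from bench import ctrl gives the robot as it stands. Calls block until the motion is done:
- ctrl.movep(position, orientation): joint-space move of the TCP to a pose.
- ctrl.line_to(position, frame=None, velocity=0.15, guard=None): straight line of the TCP; frame=None keeps the orientation; velocity is the mean speed in m/s. With guard (N) it stops when the force on the tool has changed by that much, and returns True; else False.
- ctrl.movej(angles): joint-space move.
- ctrl.gripper_to(opening): finger opening in m; the grip force is fixed at half the most; returns when the fingers have stopped.
- ctrl.hold(seconds).
- ctrl.inverse_kinematics(position, orientation): joint angles nearest the present ones, or None.
- ctrl.get_state(): the state.
- ctrl.grab_frame(name): name is "side" or "top"; returns (picture, depth): 384x512x3 uint8, red, green, blue; 384x512 float32, m along the optical axis (not along the pixel's ray), 0 where there is no reading.
- ctrl.get_calibration(name): a dict with "camera_matrix" (3x3 intrinsics, pixels), "world_to_cam" (4x4, takes a point from world to camera coordinates). Camera axes: x right, y down, z forward; pixel columns grow to the right and rows downward; lengths in m; the calibration is good to about 2 mm. A picture is of the moment at which its call begins. get_calibration takes no time and is no camera call.
A pose or a line that the arm cannot do raises ctrl.Unreachable and nothing moves.
- ctrl.close_job(): hands the job in; it is judged then, once.
Trained networks look in the newest picture that a camera, given by its name, has taken for a name from the list of things; names that differ only in an ending like _2 or _b are one class to them, and where a whole thing is asked for, a point or a joint stands for the part that bears it (a point fixed in the world has none). Each returns a list of dicts, best first, with "conf" (0 to 1); they miss things now and then, are a little off and sometimes report something else, mostly with a low value. They report only what shows in the picture. A call takes as long as a camera call.
- ctrl.search_frame(camera, name): "box" ([centre column, centre row, width, height] in pixels, round what is visible of it).
The state is a dict: "time_s": time; "joints": joint angles; "qd": joint speeds; "joint_efforts": joint torques, N m; "tool_pos": TCP position; "orientation": TCP orientation; "wrist_force": force on the tool from outside, world axes, zero at the start; "torque": the same for the moment, N m; "finger_gap": finger opening in m; "gripper_force": force on a finger pad.
Only numpy, scipy, OpenCV 4.12 (cv2) and the standard library are available. Lean on these libraries where they do the work, as an engineer would, in place of code of your own. Each camera call takes 0.05 s, during which the arm holds its last target. There are 200 camera calls.

## Task

Three half walnut shells are left lying on the raised marble pastry slab. With the fingertips, sweep each of them along the slab and over its edge into the open aluminium tray that stands against one side of the slab, so that all three lie down inside the tray. Only push the shells, never lift them, and leave the ramekin among them and everything else on the counter where it stands.

Things in the scene. Friction and masses are not known exactly. Their poses are not given: they have to be found in the camera images.
- shell_a_mid (a point): middle of a half walnut shell, a hard round brown dome lying open side down on the slab: 36 mm across, 17 mm high, sides upright for the lowest 6 mm; the point is on its axis, 8 mm above its underside. About 12 g. Starts within 60 mm of the slab's middle along the slab's y; shells and ramekin stand in four lanes, at least 56 mm apart along the slab's x
- shell_b_mid (a point): middle of a half walnut shell, a hard round brown dome lying open side down on the slab: 36 mm across, 17 mm high, sides upright for the lowest 6 mm; the point is on its axis, 8 mm above its underside. About 12 g. Starts within 60 mm of the slab's middle along the slab's y; shells and ramekin stand in four lanes, at least 56 mm apart along the slab's x
- shell_c_mid (a point): middle of a half walnut shell, a hard round brown dome lying open side down on the slab: 36 mm across, 17 mm high, sides upright for the lowest 6 mm; the point is on its axis, 8 mm above its underside. About 12 g. Starts within 60 mm of the slab's middle along the slab's y; shells and ramekin stand in four lanes, at least 56 mm apart along the slab's x
- slab: white marble pastry slab, fixed on the counter, 300 mm (its x) by 360 mm (its y) by 40 mm thick; origin at the centre of its underside, so its top is 40 mm above the counter; turned a few degrees
- tray: open aluminium scrap tray, fixed, on the counter against either the left (+y) or the right (-y) side of the slab, parallel to it; 270 mm (its x) by 130 mm (its y), walls 34 mm high and 4 mm thick; rim 6 mm below the slab's top, near wall 3 mm from the slab's side. Origin at the centre of its underside, 248 mm from the slab's centre along the slab's y
- ramekin: bronze-coloured aluminium ramekin standing on the slab among the shells, 62 mm across the rim, 42 mm high, loose, 120 g; origin at the centre of its underside. Leave alone
- tub: closed white plastic storage tub with a grey clip-on lid, 208 x 130 mm, 68 mm high, standing against the other side of the slab; origin at the centre of its underside. Leave alone
- bowl: white porcelain bowl with whole walnuts, 170 mm across, 70 mm high, on the counter to the left; origin at the centre of its underside. Leave alone
- rolling_pin: dark walnut rolling pin, 47 mm thick, 430 mm long, along y in a low wooden rest beyond the slab; origin under its middle. Leave alone
- jar: glass jar with steel cap, 80 mm across, 130 mm high, on the counter to the right; origin at the centre of its underside. Leave alone
- mill: turned wooden pepper mill, 56 mm across, 155 mm high, on the counter to the right, near the robot; origin at the centre of its underside. Leave alone
- nutcracker: steel nutcracker lying on the counter to the left, about 160 x 60 x 14 mm; origin at its middle, on the counter. Leave alone

How it is judged:
By the outcome, as a careful person would: the job done as asked, in the order asked, and still so for the second after the job is handed in, with the robot touching nothing.
It also fails if it takes over 64 s, if anything falls off the work surface, if the arm or the gripper's body presses on something with over 40 N, if the wrist force passes 120 N, or if a joint passes its speed limit or range.

## Working session

There is one attempt and no reset: what is moved stays moved. The work goes in short steps, each a Python script; the robot and the scene stay as the last script left them, time stands still between calls to the robot, and variables do not carry over. Pictures are saved under pics/ and viewed, at most 10 in all, crops included, and the job is handed in when it is done.

```bash
mkdir -p pics; cat > h.py <<'E'
import numpy as np, cv2
from bench import ctrl
def grab(n,f=None):
    im,d=ctrl.grab_frame(n)
    if f: cv2.imwrite('pics/'+f,im[:,:,::-1])
    return im,d
def cloud(n,d):
    c=ctrl.get_calibration(n);K=np.array(c["camera_matrix"]);T=np.array(c["world_to_cam"])
    v,u=np.indices(d.shape)
    P=np.stack([(u-K[0,2])/K[0,0]*d,(v-K[1,2])/K[1,1]*d,d],-1)
    R=T[:3,:3];W=(P-T[:3,3])@R
    W[d<=0]=np.nan
    return W
E
python3 - <<'E'
from h import *
for n in ("top","side"):
    im,d=grab(n,n+'0.png'); W=cloud(n,d); np.save(n+'0.npy',W)
    for k in ("shell_a_mid","slab","tray","ramekin","tub","mill","jar"):
        for r in ctrl.search_frame(n,k)[:4]:
            b=r["box"]; u,v=int(b[0]),int(b[1])
            print(n,k,round(r["conf"],2),np.round(b),np.round(W[min(v,383),min(u,511)],3))
E
```

```text
top shell_a_mid 0.53 [250. 219.  11.  18.] [0.441 0.03  0.059]
top slab 0.68 [258. 188. 122.  98.] [0.547 0.007 0.038]
top tray 0.64 [333. 184.  50.  86.] [ 0.566 -0.248  0.001]
top ramekin 0.78 [256. 152.  19.  18.] [0.663 0.014 0.044]
top tub 0.87 [180. 194.  42.  68.] [0.518 0.252 0.068]
top mill 0.64 [385. 273.  35.  21.] [ 0.285 -0.36   0.14 ]
top jar 0.95 [414. 161.  38.  32.] [ 0.613 -0.468  0.13 ]
top jar 0.27 [261. 114. 122.  14.] [ 0.796 -0.002  0.05 ]
side shell_a_mid 0.6 [224. 202.  11.  12.] [0.441 0.022 0.047]
side shell_a_mid 0.29 [168. 122.  30.  26.] [ 0.419  0.519 -0.004]
side slab 0.87 [260. 204. 134. 121.] [ 0.54  -0.028  0.038]
side tray 0.25 [231. 346.  28.  40.] [ 0.274 -0.404  0.136]
side ramekin 0.79 [284. 179.  23.  19.] [0.661 0.025 0.041]
side tub 0.85 [219. 147.  71.  51.] [0.516 0.229 0.067]
side mill 0.63 [232. 345.  29.  45.] [ 0.276 -0.402  0.142]
side jar 0.89 [384. 322.  45.  56.] [ 0.601 -0.507  0.128]
```

View pics/top0.png

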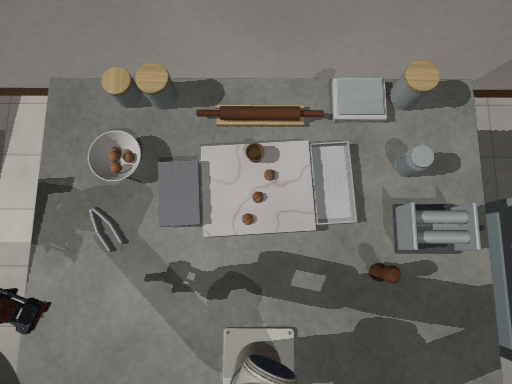

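View pics/side0.png

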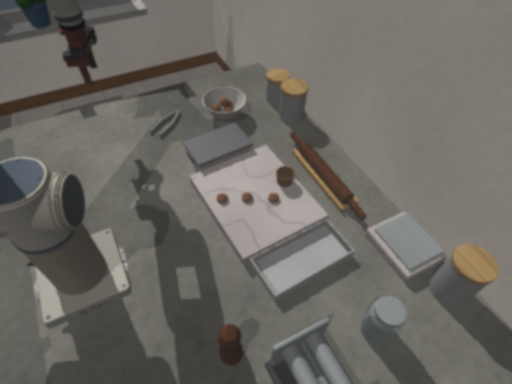

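The top view shows shells near pixels (248,219), (257,197) and (269,175), the ramekin at (255,152), the tray on the right (-y) and the tub on the left. I'll fit the slab and shells from depth and colour.

```bash
python3 - <<'E'
from h import *
for n in ("top","side"):
    W=np.load(n+'0.npy'); im=cv2.imread(f'pics/{n}0.png').astype(int)
    z=W[...,2]; X=W[...,0];Y=W[...,1]
    m=(abs(z-.04)<.006)&(X>.36)&(X<.74)&(abs(Y)<.2)
    pts=W[m][:,:2].astype(np.float32)
    r=cv2.minAreaRect((pts*1000).astype(np.float32)); print(n,'slab',r, 'z',np.median(z[m]))
    br=((im[...,2]-im[...,0])>25)&(X>.38)&(X<.72)&(abs(Y)<.17)
    k,l,s,c=cv2.connectedComponentsWithStats(br.astype(np.uint8))
    for i in range(1,k):
        if s[i,4]>15:
            q=W[l==i]; print(c[i].round(1),s[i],'mean',np.nanmean(q,0).round(4),'mid',((np.nanmax(q,0)+np.nanmin(q,0))/2).round(4),'zmax',np.nanmax(q[:,2]).round(3))
    t=(z<.03)&(z>-.01)&(Y<-.19)&(Y>-.31)&(X>.42)&(X<.7); 
    rim=(abs(z-.034)<.006)&(Y<-.17)&(Y>-.34)&(X>.4)&(X<.72); print('rim',cv2.minAreaRect((W[rim][:,:2]*1000).astype(np.float32)),rim.sum())
s=ctrl.get_state(); print(s["tool_pos"],s["orientation"],s["time_s"],s["finger_gap"])
E
```

```text
top slab ((547.712890625, -5.3021240234375), (300.5043029785156, 384.05670166015625), 3.6029107570648193) z 0.03959617387386218
[254.8 151.4] [246 143  19  19 266] mean [0.6607 0.0144 0.0581] mid [0.6577 0.0133 0.0612] zmax 0.085
[269.1 174.6] [264 170  11  10  88] mean [ 0.5852 -0.0324  0.0532] mid [ 0.586  -0.0321  0.0502] zmax 0.06
[257.3 196.9] [252 192  11  11  90] mean [0.5124 0.0052 0.0529] mid [0.5134 0.0061 0.049 ] zmax 0.06
[247.  218.9] [242 214  11  11  91] mean [0.4418 0.037  0.054 ] mid [0.4419 0.0373 0.053 ] zmax 0.061
rim ((557.9462280273438, -234.94625854492188), (289.6783752441406, 143.0472869873047), 3.4927620887756348) 426
side slab ((549.4985961914062, -3.4883880615234375), (302.78192138671875, 408.4447937011719), 3.3169398307800293) z 0.03846461708718751
[287.8 176.3] [279 170  16  10  52] mean [0.6664 0.0137 0.0578] mid [0.6545 0.0091 0.0608] zmax 0.083
[221.2 197.2] [217 193   9   9  66] mean [0.4406 0.0339 0.0528] mid [0.4411 0.0389 0.048 ] zmax 0.06
[246.1 196.3] [242 192   9   9  64] mean [0.5111 0.0031 0.0526] mid [0.5118 0.0086 0.0492] zmax 0.059
[272.7 196.8] [268 193  10   9  67] mean [ 0.5839 -0.0355  0.0524] mid [ 0.5845 -0.0297  0.048 ] zmax 0.058
rim ((559.1903076171875, -234.54751586914062), (290.2102966308594, 145.2305145263672), 3.6569361686706543) 715
[0.21709641 0.58609199 0.22270486] [7.34500506e-06 1.76475284e-01 9.84305071e-01 4.38391565e-05] 0.8 0.08780290911562169
```

```bash
cat >> h.py <<'E'
th=np.radians(3.5); ex=np.array([np.cos(th),np.sin(th)]); ey=np.array([-ex[1],ex[0]]); C=np.array([.547,.007])
ph=(th+np.pi/2)/2; Q=[0,np.cos(ph),np.sin(ph),0]
def w(s,z): p=C+s[0]*ex+s[1]*ey; return [p[0],p[1],z]
def sl(p): d=np.array(p[:2])-C; return np.array([d@ex,d@ey])
def sweep(p,xend=None,z=.0435):
    s=sl(p); a=(s[0],s[1]+.050); b=(s[0] if xend is None else xend,-.212)
    ctrl.movep(w(a,.13),Q); ctrl.line_to(w(a,z),velocity=.12)
    ctrl.line_to(w(b,z),velocity=.07)
    st=ctrl.get_state(); print('end',np.round(st["tool_pos"],4),np.round(st["wrist_force"],1),st["time_s"])
    ctrl.line_to(w(b,.13),velocity=.2)
E
python3 - <<'E'
from h import *
ps=[(.5125,.0055),(.5855,-.0325),(.4415,.0375)]
for p in ps: print(sl(p).round(4))
p=ps[0]; s=sl(p)
print(ctrl.inverse_kinematics(w((s[0],-.21),.0435),Q))
ctrl.movep(w((s[0],s[1]+.05),.2),Q); ctrl.gripper_to(.022); st=ctrl.get_state(); print(st["finger_gap"],st["time_s"])
sweep(p)
im,d=grab('side','side1.png'); im,d=grab('top','top1.png')
cv2.imwrite('pics/c1.png',np.hstack([cv2.resize(cv2.imread('pics/side1.png')[110:300,160:370],(400,362)),cv2.resize(cv2.imread('pics/top1.png')[120:250,190:370],(400,362))]))
E
```

```text
[-0.0345  0.0006]
[ 0.036  -0.0418]
[-0.1034  0.0369]
[-3.92676896e-01  5.98076139e-01  1.85878145e+00 -4.44089210e-16
  6.84735065e-01 -4.53763420e-01]
0.022082558780866325 4.075
end [ 0.5254 -0.2066  0.0435] [0.4 0.1 0.9] 9.225
```

View pics/c1.png

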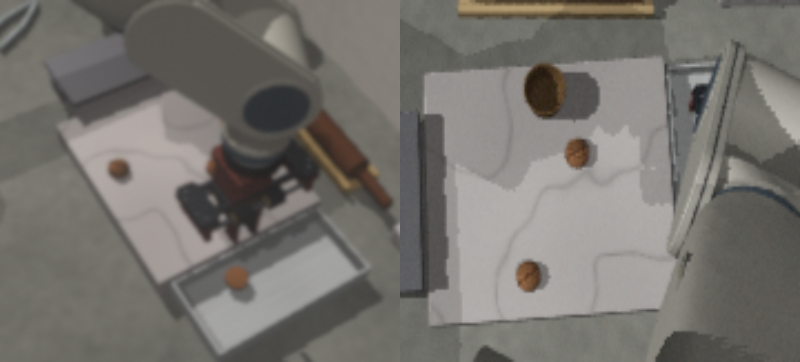

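The side crop shows the first shell lying in the tray at crop pixel (236,278). The other two shells and the ramekin haven't moved. Next I'll sweep the remaining two.

```bash
python3 - <<'E'
from h import *
sweep((.5855,-.0325)); sweep((.4415,.0375),xend=-.09)
p=w((-.15,0),.25); ctrl.movep([.217,.586,.223],[0,.17648,.9843,0])
for n in('side','top'):
    im,d=grab(n,n+'2.png'); W=cloud(n,d); bgr=im[:,:,::-1].astype(int)
    br=((bgr[...,2]-bgr[...,0])>25)&(W[...,0]>.38)&(W[...,0]<.74)&(W[...,1]<.17)&(W[...,1]>-.33)
    k,l,s,c=cv2.connectedComponentsWithStats(br.astype(np.uint8))
    for i in range(1,k):
        if s[i,4]>15: q=W[l==i]; print(n,s[i,4],np.nanmean(q,0).round(3),sl(np.nanmean(q,0)).round(3),np.nanmax(q[:,2]).round(3))
cv2.imwrite('pics/c2.png',np.hstack([cv2.resize(cv2.imread('pics/side2.png')[110:300,160:370],(400,362)),cv2.resize(cv2.imread('pics/top2.png')[90:260,150:380],(400,296),).repeat(1,0) if 0 else cv2.resize(cv2.imread('pics/top2.png')[100:260,150:370],(400,362))]))
print(ctrl.get_state()["time_s"])
E
```

```text
end [ 0.5959 -0.2023  0.0435] [0.4 0.5 0.1] 14.9917
end [ 0.4701 -0.21    0.0435] [-0.2 -0.5  0.3] 22.125
side 49 [0.667 0.014 0.058] [ 0.12  -0.001] 0.083
side 107 [ 0.598 -0.209  0.019] [ 0.037 -0.219] 0.024
side 113 [ 0.523 -0.213  0.019] [-0.037 -0.218] 0.024
side 117 [ 0.471 -0.215  0.019] [-0.09  -0.217] 0.023
top 271 [0.661 0.014 0.058] [0.114 0.   ] 0.085
top 92 [ 0.597 -0.21   0.02 ] [ 0.037 -0.219] 0.025
top 98 [ 0.524 -0.213  0.019] [-0.037 -0.219] 0.025
top 99 [ 0.47  -0.216  0.02 ] [-0.09  -0.218] 0.026
25.7583
```

View pics/c2.png

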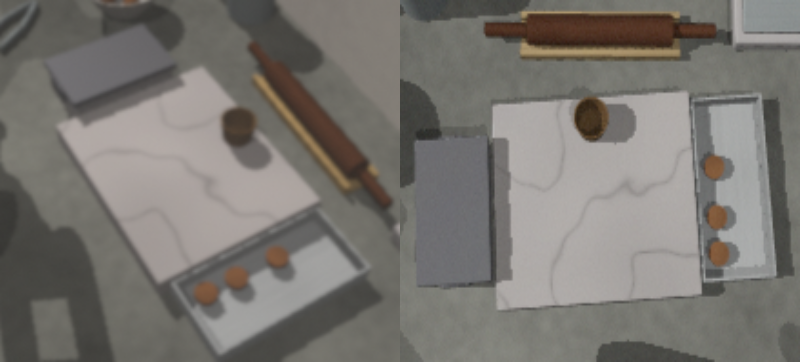

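All three shells lie in the tray, at crop pixels (714,167), (717,217) and (718,253). Their tops are at about z = 0.025, below the 0.034 rim, and the ramekin is where it was.

```bash
python3 -c "
from bench import ctrl
print(ctrl.close_job())"
```

```text
the job is handed in; nothing more can be done
None
```

All three walnut shells were swept over the slab edge and lie in the tray, the ramekin hasn't moved, nothing else looks disturbed in the last pictures, and the job was handed in after about 26 s.

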